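# Open the pin jar at the key-cutting bench

### The arm

A 7-joint arm with a two-finger parallel gripper is mounted at the origin on the work surface. World frame = base frame: x ahead of the robot, y to its left, z up, the work surface at z = 0. Lengths are in m, angles in rad, forces in N, time in s.
With the tool pointing down it reaches from about 0.35 to 0.9 m from the base axis. Payload 19.9 kg.
Tool frame: the origin (TCP) lies midway between the tips of the shut fingers; the grasp point (between the pads) lies grasp_offset behind it (grasp_offset is the distance from the TCP to the grasp point, in m); z points along the fingers, y is the line along which they close (so a half turn about z gives the same grasp; the last joint's range is limited). The gripper opens to 94 mm and grips with 3 to 60 N. Pads are 16 mm wide; open, the fingers measure 119 mm over their backs; the gripper's body (75 mm by 177 mm) begins 78 mm behind the grasp point.
Start: joints at [1.065, 0.417, -0.01, 1.614, 0.005, 1.111, -0.053], TCP at [0.28, -0.559, 0.173] pointing down, gripper open.
Joint ranges: [-2.81, 2.81], [-0.39, 2.02], [-1.27, 1.25], [0.06, 2.57], [-1.19, 4.33], [0.19, 2], [-2.82, 2.82]. Speed limits (rad/s): [1.89, 1.89, 2.39, 2.39, 3.01, 3.01, 3.01].

### API

Orientations are given as a unit quaternion [w, x, y, z].
In Python, from rig import get_state, get_image, calibration, hand_in, grasp_offset gives the robot as it stands.
- The arm moves only by the tool play_rows, never from a script. Its argument "increments" is text: rows parted by semicolons, each of 7 numbers parted by spaces: the shift along the world's x, y, z in units of 30 mm (1.0 is 30 mm), then the turn, a rotation vector about the world's x, y, z in units of 6 degrees (1.0 is 6 degrees), then the opening, from -1 (shut) to 1 (fully open). A call has 1 to 20 rows; each row is the pose to reach, as a shift and turn from the pose commanded when the call began; what a row does not reach only later rows make up. A row lasts 1/12 s, in which the tool goes at most 41.7 mm and 7.16 degrees, less where a joint would pass 70% of its speed; a pose out of reach is approached as far as the arm can. A call with a gripper value outside its range is refused whole. The fingers move at their own pace and stop on an object; "grip_force" is the grip in N (left out, the last holds). Time passes only in rows, so rows that repeat a pose let the fingers close. It gives the time, the measured TCP pose, the force, the opening and the grip force at its end, in the units of the state.
- get_state(): the state, without advancing time (a new reading comes with each control period).
- get_image(name): name is "scene" or "side" or "wrist"; returns the picture (420x560x3 uint8, red, green, blue); there is no depth.
- calibration(name): a dict with "camera_matrix" (3x3 intrinsics, pixels), "T" (4x4, takes a point from camera to world coordinates); the wrist camera has in their place "mount" (4x4, takes a point from camera to tool coordinates, whose origin is the TCP and whose axes are the flange's). Camera axes: x right, y up, looking along -z (the intrinsics and any distortion apply to the point x, -y, -z); pixel columns grow to the right and rows downward; lengths in m; the calibration is good to about 2 mm. A picture is of the moment at which its call begins: read the wrist's pose just before it. calibration takes no time and is no camera call.
- hand_in(): hands the job in; it is judged then, once.
The state is a dict: "time": time; "joint_pos": joint angles; "dq": joint speeds; "effort": joint torques, N m; "tool_pos": TCP position; "tool_rot": TCP orientation; "force": force on the tool from outside, world axes, zero at the start; "ft_torque": the same for the moment, N m; "opening": finger opening in m; "gripper_force": force on a finger pad.
Only numpy, scipy, OpenCV 4.12 (cv2) and the standard library are available. Lean on these libraries where they do the work, as an engineer would, in place of code of your own. Each camera call takes 0.05 s, during which the arm holds its last target. There are 200 camera calls.

### The job

The jar of lock pins with the red screw cap has been left half out of its aluminium rack: slide it home along the rack, flush against the blue bin of key blanks, so that the rack braces it. Then unscrew its tight cap anticlockwise while the jar stays down and home in the rack, stop turning when the thread lets go, lift the cap straight off and finish still holding it, level and centred about 2 cm above the mouth of the jar. Do not carry the cap away, and leave everything else on the bench where it is.

Things in the scene. Friction and masses are not known exactly. Their poses are not given: they have to be found in the camera images.
- rack: Fixed aluminium rack holding one square jar and one bin in a row. Origin on the bench under the middle of the jar's home place; +y runs along the row, from the open end towards bin and end stop. Floor plate 78 wide (x), 5 thick, y -93 to 127: jar and bin stand on it, 5 above the bench. End stop 45 tall, inner face at y 123.5.
- lips (a point): Middle of the rack's entrance: the start of its two side lips, at rack y -33, height 27 (the lips' top). The lips run from here to the end stop, 4 thick, inner faces at x +/-34.5. Before them (y -93 to -33) the plate is open at the sides. Only the lips keep the jar from turning.
- jar: Clear jar of brass pins, 0.3 to 0.6 kg. Origin at the centre of its underside, z up, axes parallel to the rack's. Square body 66 x 66, 72 tall, above it the round neck. It starts on the rack's plate at x 0, pulled out to rack y -25 to -50, part of it between the lips. It slides with a few newtons. Home: its +y face touches the bin, its centre within 1 or 2 of the rack's origin.
- mouth (a point): Centre of the jar's mouth, 99.5 above the jar's origin, under the closed cap. Neck diameter 42, 51 over the thread. A black rubber seal ring lies on the lip; with the cap off its top is about 6 above this point.
- cap: Red ribbed screw cap, diameter 58, 24 tall, 45 g. Origin on its axis in the plane of its lower rim, z up. Closed: 83 above the jar's origin, on its axis, so the rim is 11 above the jar's square shoulder. Lifted before its thread is clear, it takes the jar with it. It may be turned in several grips and stays where it is left. Closed, its x axis is 5 to 19 degrees anticlockwise of the jar's.
- captop (a point): Centre of the cap's top. Thread: anticlockwise from above. For 7 to 22 degrees it only turns (tight, 0.2 to 0.6 N m; the squeezed seal pushes it up with 40 N), then it climbs 5.5 per rad with about 2.5 of play. After 75 to 95 degrees (about 6 of rise) the thread is clear and it lifts straight off; 100 to 110 degrees frees it from any start.
- bin: Open blue bin of key blanks, 66 (x) x 90 (y) x 45 tall, 0.4 to 0.7 kg, loose, standing in the rack against the end stop. Origin at the centre of its underside, axes parallel to the rack's. The jar butts against its face at y -45: flush, the jar's origin lies at y -78 in this frame.
- padlock: Bystander, not to be moved: brass padlock lying flat, body 44 x 46 x 22, steel shackle beyond it along its +y. Origin at the centre of its underside.
- fob: Bystander, not to be moved: black car remote, 68 x 36 x 14. Origin at the centre of its underside.
- lockcyl: Bystander, not to be moved: steel lock cylinder lying on its side, 62 x 30 x 17. Origin at the centre of its underside.
- oilcan: Bystander, not to be moved: blue and yellow spray can, upright, diameter 52, 150 tall. Origin at the centre of its underside.
- driver: Bystander, not to be moved: screwdriver with yellow handle, lying along its x axis, about 180 long. Origin at the middle of its underside.
- brush: Bystander, not to be moved: wooden-handled brush lying along its x axis, about 170 long. Origin at the middle of its underside.
Not all that is in view belongs to the job. Several things have the shape of the cap; the one meant has the colours described above.

How it is judged:
On the way, in this order (a step that is already met when the one before it is completed fails the run):
1. the jar is pushed home: flush against the bin (gap under 3 mm) between the lips, its cap still on (y of jar in the frame of bin above -0.081 m and y of jar in the frame of rack above -0.006 m and x of jar in the frame of rack between -0.005 and 0.005 m and z of cap in the frame of jar below 0.087 m), for 0.2 s.
2. the cap is unscrewed and off the thread while the jar stays home (within 8 mm of the bin) (z of cap in the frame of jar above 0.098 m and y of jar in the frame of bin above -0.086 m and y of jar in the frame of rack above -0.011 m and x of jar in the frame of rack between -0.005 and 0.005 m and z of jar in the frame of rack below 0.01 m), for 0.1 s.
At the end, for the whole second after the job is handed in: The fingers hold the cap still, level (8 deg), within 12 mm of the jar's axis, its rim 108 to 145 mm above the jar's underside, clear of the jar and not spun far past its thread's end (about 125 deg of turn at most); the jar stands upright on the rack floor, still home within 8 mm of the bin (z of cap in the frame of jar between 0.108 and 0.145 m and horizontal distance between cap and jar below 0.012 m and angle between cap's own z axis and vertical below 0.15 rad and contact force between the fingers and cap above 2 N and angle between the x axis of cap and the x axis of jar, either way round above 0.6 rad and contact force between cap and jar below 0.3 N and linear speed of cap below 0.03 m/s and y of jar in the frame of bin above -0.086 m and y of jar in the frame of rack above -0.011 m and x of jar in the frame of rack between -0.005 and 0.005 m and z of jar in the frame of rack below 0.008 m and angle between jar's own z axis and vertical below 0.08 rad); the arm keeps its last pose, push and grip.
It fails at once if the jar is lifted off the rack or tipped (z of jar in the frame of rack above 0.016 m or angle between jar's own z axis and vertical above 0.2 rad).
It fails at once if the cap is carried away, more than 70 mm above the mouth or 50 mm aside (z of cap in the frame of jar above 0.175 m or horizontal distance between cap and jar above 0.05 m).
It fails at once if the bin is pushed about or another thing is disturbed (distance of bin from where it was at the start of the episode above 0.02 m or distance of any of padlock, fob, lockcyl, oilcan, driver, brush from where it was at the start of the episode above 0.03 m).
It also fails if it takes over 61 s, if anything falls off the work surface, if the arm or the gripper's body presses on something with over 40 N, if the wrist force passes 120 N, or if a joint passes its speed limit or range.

## Working session

There is one attempt and no reset: what is moved stays moved. The work goes in short steps, Python scripts to look and compute and a tool call to move; the robot and the scene stay as the last step left them, time stands still between calls to the robot, and variables do not carry over. Pictures are saved under pics/ and viewed, at most 10 in all, crops included, and the job is handed in when it is done.

Besides the shell and the picture viewer there is one more tool, called after "Emit:" as name(argument=value, ...) on one line, values as JSON. play_rows: Moves the arm, as the interface text tells. Its arguments: {"type":"object","properties":{"increments":{"type":"string"},"grip_force":{"type":"number"}},"required":["increments"]}

```bash
mkdir -p pics; python3 - <<'E'
from rig import *
import cv2,numpy as np
print(get_state()); print(grasp_offset if not callable(grasp_offset) else grasp_offset())
for n in("scene","side"):
    im=get_image(n); cv2.imwrite(f"pics/{n}0.png",im[:,:,::-1]); print(calibration(n))
print(calibration("wrist"))
E
```

```text
{'time': 0.0, 'joint_pos': array([ 1.06549821,  0.417973  , -0.01030288,  1.61414784,  0.00469932,
        1.11070511, -0.05295844]), 'dq': array([ 0.00037765,  0.00035629,  0.00119697, -0.00048676, -0.00145392,
       -0.00021186,  0.00157492]), 'effort': array([-6.66001347e-05, -8.51257896e+01,  6.38371725e-01, -4.25990868e+01,
       -4.89453098e-02,  1.86821428e-02,  1.22064794e-04]), 'tool_pos': array([ 0.27939685, -0.55861778,  0.17233699]), 'tool_rot': array([-5.76589265e-04,  9.73225856e-01,  2.29850096e-01, -1.82477517e-04]), 'force': array([0.11590897, 0.07491494, 0.25570626]), 'ft_torque': array([ 0.0131073 , -0.04367889, -0.01190426]), 'gripper_force': 0.0, 'opening': 0.0941484931678845}
0.0188
{'camera_matrix': array([[438.78894533,   0.        , 280.16639989],
       [  0.        , 438.78894533, 213.45698575],
       [  0.        ,   0.        ,   1.        ]]), 'T': array([[ 0.29808555, -0.81830687,  0.4914457 ,  1.16641746],
       [ 0.95448769,  0.26087515, -0.14455932, -0.17187682],
       [-0.00991209,  0.51216992,  0.85882695,  1.07857437],
       [ 0.        ,  0
[... 287 characters left out ...]
-0.56861286,  0.6326731 , -0.52574153, -0.50253097],
       [ 0.01845768,  0.64876947,  0.76076113,  0.80970624],
       [ 0.        ,  0.        ,  0.        ,  1.        ]])}
{'camera_matrix': array([[322.23590729,   0.        , 278.16091219],
       [  0.        , 322.23590729, 205.00244839],
       [  0.        ,   0.        ,   1.        ]]), 'mount': array([[ 2.02777508e-04,  9.58938118e-01,  2.83615311e-01,
         8.32466295e-02],
       [ 9.99999358e-01, -5.10712620e-04,  1.01180864e-03,
        -7.95519709e-05],
       [ 1.11510779e-03,  2.83614923e-01, -9.58937606e-01,
        -2.10589718e-01],
       [ 0.00000000e+00,  0.00000000e+00,  0.00000000e+00,
         1.00000000e+00]])}
```

View pics/scene0.png

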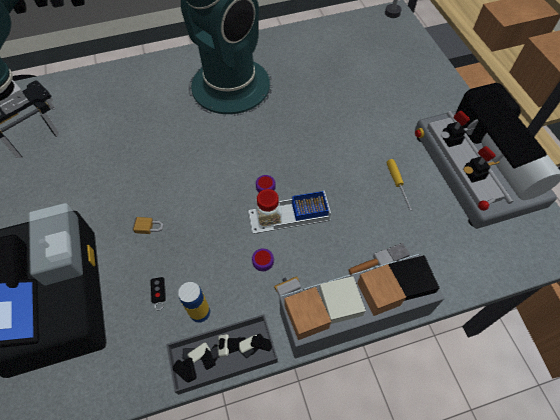

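View pics/side0.png

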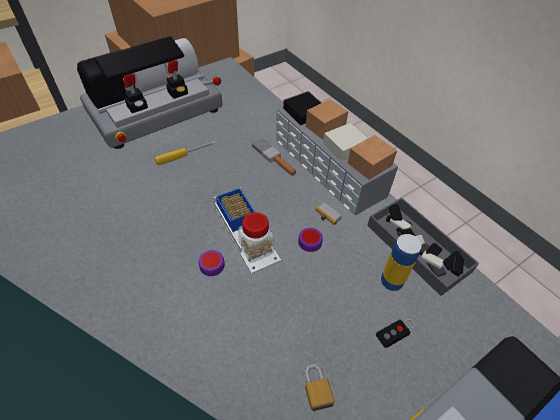

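The scene picture shows the following:
- The jar's red cap is at (268,200).
- Two red discs with purple sides are at (265,184) and (262,259).
- The blue bin is at (311,206), so the row runs left to right.

The cap meant is the all-red one on the jar in the rack. I'll confirm that in a crop.

```bash
cat > h.py <<'E'
from rig import *
import cv2,numpy as np
def ray(n,uv,z,tool=None):
    c=calibration(n);K=c["camera_matrix"];T=c.get("T")
    if T is None:
        from scipy.spatial.transform import Rotation as R
        s=tool; W=np.eye(4);q=s["tool_rot"];W[:3,:3]=R.from_quat([q[1],q[2],q[3],q[0]]).as_matrix();W[:3,3]=s["tool_pos"];T=W@c["mount"]
    d=np.linalg.solve(K,[uv[0],uv[1],1.]);d=T[:3,:3]@(d*[1,-1,-1]);o=T[:3,3]
    return o+d*(z-o[2])/d[2]
def red(im):
    h=cv2.cvtColor(im,cv2.COLOR_RGB2HSV); return (((h[...,0]<6)|(h[...,0]>175))&(h[...,1]>150)&(h[...,2]>60)).astype(np.uint8)
def blue(im):
    h=cv2.cvtColor(im,cv2.COLOR_RGB2HSV); return ((h[...,0]>105)&(h[...,0]<128)&(h[...,1]>120)&(h[...,2]>40)).astype(np.uint8)
E
python3 - <<'E'
from h import *
a=cv2.imread("pics/scene0.png")[165:285,235:345];b=cv2.imread("pics/side0.png")[180:280,190:330]
cv2.imwrite("pics/crop.png",np.hstack([cv2.resize(a,None,fx=3.5,fy=3.5,interpolation=2)[:420],cv2.resize(b,None,fx=2.8,fy=2.8,interpolation=2)[:280].__array__() if 0 else cv2.resize(b,(400,420))]))
for n in("scene","side"):
    im=cv2.imread(f"pics/{n}0.png")[:,:,::-1].copy()
    for nm,f in(("red",red),("blue",blue)):
        for c in cv2.findContours(f(im),0,1)[0]:
            if cv2.contourArea(c)>60: x=cv2.minAreaRect(c); print(n,nm,cv2.contourArea(c),np.round(x[0]),[np.round(ray(n,p,.05)[:2],3).tolist() for p in cv2.boxPoints(x)])
E
```

```text
scene red 149.0 [262. 258.] [[0.666, -0.095], [0.677, -0.06], [0.713, -0.071], [0.702, -0.105]]
scene red 324.0 [267. 200.] [[0.481, -0.037], [0.498, 0.017], [0.565, -0.004], [0.548, -0.056]]
scene red 102.0 [265. 182.] [[0.443, -0.02], [0.453, 0.013], [0.487, 0.003], [0.476, -0.03]]
scene red 83.5 [486. 154.] [[0.555, 0.62], [0.536, 0.656], [0.579, 0.664], [0.596, 0.629]]
scene red 78.5 [461. 118.] [[0.407, 0.62], [0.386, 0.658], [0.428, 0.666], [0.449, 0.629]]
scene blue 120.5 [193. 301.] [[0.739, -0.306], [0.726, -0.253], [0.761, -0.244], [0.774, -0.296]]
scene blue 1410.0 [ 16. 311.] [[0.555, -0.73], [0.581, -0.65], [0.731, -0.653], [0.708, -0.727]]
scene blue 768.0 [310. 205.] [[0.532, 0.046], [0.543, 0.144], [0.621, 0.126], [0.61, 0.032]]
side red 193.5 [210. 260.] [[0.433, 0.003], [0.464, -0.018], [0.446, -0.05], [0.415, -0.029]]
side red 162.0 [311. 237.] [[0.639, -0.088], [0.67, -0.068], [0.686, -0.105], [0.654, -0.123]]
side red 509.5 [255. 224.] [[0.53, -0.009], [0.569, 0.055], [0.621, 0.02], [0.58, -0.042]]
side red 110.5 [129.  80.] [[0.529, 0.724], [0.557, 0.798], [0.585, 0.779], [0.556, 0.706]]
side red 93.0 [172.  66.] [[0.717, 0.794], [0.743, 0.777], [0.709, 0.707], [0.684, 0.723]]
side blue 381.0 [546. 404.] [[0.784, -0.589], [0.824, -0.616], [0.78, -0.643], [0.741, -0.617]]
side blue 94.5 [390. 283.] [[0.705, -0.272], [0.731, -0.261], [0.749, -0.306], [0.724, -0.316]]
side blue 281.5 [403. 255.] [[0.77, -0.239], [0.818, -0.216], [0.84, -0.269], [0.792, -0.289]]
side blue 326.5 [235. 208.] [[0.532, 0.133], [0.609, 0.143], [0.592, 0.022], [0.52, 0.017]]
```

View pics/crop.png

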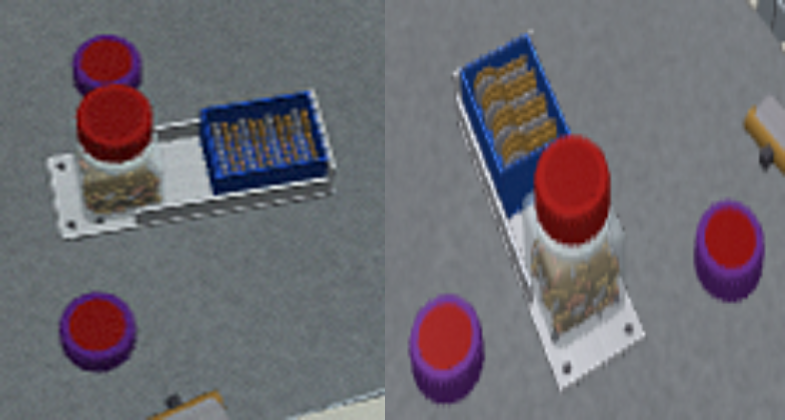

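The crop shows the wholly red cap on the clear jar in the rack: scene (268,197), side (255,222). The other two discs stand on the bench with purple sides, so they are decoys. Next I need the rack's line and the cap's position.

```bash
python3 - <<'E'
from h import *
P=lambda a,z:ray("scene",(235+a[0]/3.5,165+a[1]/3.5),z).round(4)
Q=lambda a,z:ray("side",(190+(a[0]-385)/2.857,180+a[1]/4.2),z).round(4)
print("scene plate",P((48,157),.005),P((66,237),.005),"bin top",[P(p,.05) for p in((201,107),(312,93),(328,175),(213,191))],"cap",P((116,111),.112))
print("side plate",Q((560,389),.005),Q((645,333),.005),"bin top",[Q(p,.05) for p in((460,68),(531,33))],"cap",Q((572,176),.112))
E
```

```text
scene plate [ 0.5132 -0.0735  0.005 ] [ 0.5893 -0.0794  0.005 ] bin top [array([0.5327, 0.0513, 0.05  ]), array([0.547 , 0.1403, 0.05  ]), array([0.6226, 0.1256, 0.05  ]), array([0.6091, 0.036 , 0.05  ])] cap [ 0.5549 -0.024   0.112 ]
side plate [ 0.5101 -0.0773  0.005 ] [ 0.5873 -0.0858  0.005 ] bin top [array([0.5423, 0.1349, 0.05  ]), array([0.609 , 0.1249, 0.05  ])] cap [ 0.5541 -0.0308  0.112 ]
```

Emit:
play_rows(increments="4.5 7.6 0 0 0 4.5 -0.15;8.9 15.2 0 0 0 9 -0.15;8.9 15.2 0 0 0 9 -0.15;8.9 15.2 0 0 0 9 -0.15;8.9 15.2 0 0 0 9 -0.15;8.9 15.2 0 0 0 9 -0.15;8.9 15.2 0 0 0 9 -0.15;8.9 15.2 0 0 0 9 -0.15;8.9 15.2 0 0 0 9 -0.15;8.9 15.2 0 0 0 9 -0.15;8.9 15.2 0 0 0 9 -0.15;8.9 15.2 0 0 0 9 -0.15;8.9 15.2 0 0 0 9 -0.15;8.9 15.2 0 0 0 9 -0.15;8.9 15.2 0 0 0 9 -0.15;8.9 15.2 0 0 0 9 -0.15;8.9 15.2 0 0 0 9 -0.15;8.9 15.2 0 0 0 9 -0.15")

```text
time: 1.6
tool_pos: [0.5461, -0.1042, 0.1729]
tool_rot: [0.0, 0.763, 0.646, -0.0]
force: [0.4, -0.9, -0.1]
opening: 0.0403
gripper_force: 0.0
```

```bash
python3 - <<'E'
from h import *
s=get_state();im=get_image("wrist");print(s["tool_pos"],s["tool_rot"],s["joint_pos"],s["opening"],s["force"])
cv2.imwrite("pics/w1.png",im[:,:,::-1])
for c in cv2.findContours(red(im),0,1)[0]:
    if cv2.contourArea(c)>200: print(cv2.minEnclosingCircle(c),cv2.minAreaRect(c),ray("wrist",cv2.minEnclosingCircle(c)[0],.112,s))
E
```

```text
[ 0.54611716 -0.1042293   0.17289473] [ 5.70755722e-05  7.63422732e-01  6.45899119e-01 -2.40622912e-04] [ 0.48017865  0.32259067 -0.42426854  1.77645642  0.14944521  1.07440964
 -0.16258575] 0.04028111093012273 [ 0.43113877 -0.87132494 -0.12199702]
((392.154541015625, 144.845458984375), 19.631540298461914) ((392.0000305175781, 144.50001525878906), (34.64822769165039, 38.890869140625), 45.0) [ 0.64885562 -0.06533424  0.112     ]
((172.0, 111.0), 20.61562728881836) ((172.0, 111.00000762939453), (41.01219177246094, 36.769554138183594), 45.0) [ 0.4750809  -0.00877199  0.112     ]
((273.3369445800781, 115.46739196777344), 35.7727165222168) ((273.93817138671875, 115.39888000488281), (71.05560302734375, 68.5072021484375), 77.00537872314453) [ 0.55534184 -0.02576457  0.112     ]
```

View pics/w1.png

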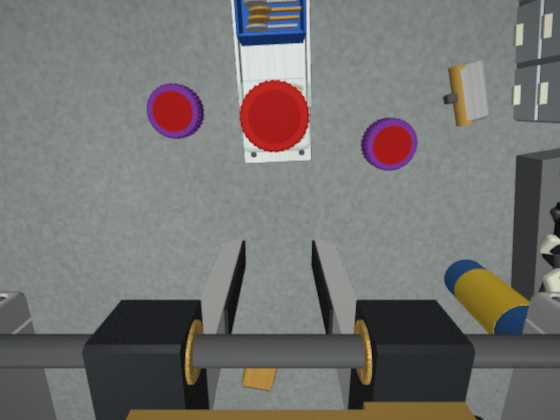

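The wrist picture shows the cap at (274,116) on the rack, the plate's front corners at (245,162) and (310,160), and the bin's front corners at (237,45) and (305,38).

```bash
python3 - <<'E'
from h import *
s=get_state();f=lambda p,z:ray("wrist",p,z,s).round(4)[:2]
im=cv2.imread("pics/w1.png");h=cv2.cvtColor(im,cv2.COLOR_BGR2HSV)
w=((h[...,1]<60)&(h[...,2]>170)).astype(np.uint8);w[:, :225]=0;w[:,320:]=0;w[170:]=0
for v in (20,60,80,140,145,150,154,158): 
    x=np.where(w[v])[0]; 
    if len(x): print(v,x.min(),x.max(),f((x.min(),v),.005),f((x.max(),v),.005),f((x.min(),v),.027),f((x.max(),v),.027))
print(f((245,162),.005),f((310,160),.005))
b=blue(im[:,:,::-1].copy());b[60:]=0
print([(v,np.where(b[v])[0].min(),np.where(b[v])[0].max(),f((np.where(b[v])[0].min(),v),.05),f((np.where(b[v])[0].max(),v),.05)) for v in(10,20,30)])
E
```

```text
20 233 309 [0.5281 0.075 ] [0.6066 0.0618] [0.53   0.0693] [0.6039 0.0569]
60 236 310 [0.5235 0.0366] [0.6024 0.0234] [0.5256 0.0332] [0.5999 0.0208]
80 237 310 [0.5205 0.0166] [0.5996 0.0034] [0.5228 0.0144] [0.5973 0.0019]
140 243 309 [ 0.5143 -0.0481] [ 0.5895 -0.0607] [ 0.5169 -0.0466] [ 0.5878 -0.0585]
145 244 310 [ 0.5143 -0.0539] [ 0.5899 -0.0666] [ 0.517  -0.0521] [ 0.5881 -0.064 ]
150 245 310 [ 0.5143 -0.0598] [ 0.5891 -0.0723] [ 0.517  -0.0576] [ 0.5874 -0.0694]
154 244 310 [ 0.5123 -0.0641] [ 0.5884 -0.0769] [ 0.5151 -0.0617] [ 0.5868 -0.0737]
158 245 310 [ 0.5125 -0.0689] [ 0.5878 -0.0815] [ 0.5153 -0.0662] [ 0.5862 -0.0781]
[ 0.5116 -0.0736] [ 0.5875 -0.0839]
[(10, np.int64(235), np.int64(305), array([0.5354, 0.0711]), array([0.5986, 0.0605])), (20, np.int64(236), np.int64(305), array([0.5347, 0.063 ]), array([0.5975, 0.0524])), (30, np.int64(237), np.int64(305), array([0.5339, 0.0547]), array([0.5963, 0.0442]))]
```

Emit:
play_rows(increments="0 0 -1.4 0 0 0.37 -0.15;0 0 -2.8 0 0 0.37 -0.15;0 0 -4.2 0 0 0.37 -0.15;0 0 -4.2 0 0 0.37 -0.15;0.06 0.5 -4.2 0 0 0.37 -0.15;0.1 0.9 -4.2 0 0 0.37 -0.15;0.14 1.1 -4.2 0 0 0.37 -0.15;0.17 1.3 -4.2 0 0 0.37 -0.15;0.19 1.5 -4.2 0 0 0.37 -0.15;0.22 1.7 -4.2 0 0 0.37 -0.15;0.24 1.9 -4.2 0 0 0.37 -0.15;0.27 2.1 -4.2 0 0 0.37 -0.15;0.28 2.2 -4.2 0 0 0.37 -0.15;0.28 2.2 -4.2 0 0 0.37 -0.15", grip_force=50)

```text
time: 2.82
tool_pos: [0.5551, -0.0363, 0.047]
tool_rot: [-0.0, 0.75, 0.662, 0.0]
force: [-0.8, -1.4, 1.1]
opening: 0.0399
gripper_force: 2.0
```

Emit:
play_rows(increments="0.01 0.07 0 0 0 0 -0.15;0.02 0.14 0 0 0 0 -0.15;0.02 0.18 0 0 0 0 -0.15;0.02 0.18 0 0 0 0 -0.15")

```text
time: 3.15
tool_pos: [0.5556, -0.0317, 0.047]
tool_rot: [0.0, 0.75, 0.661, -0.0]
force: [-2.0, -3.3, 4.1]
opening: 0.04
gripper_force: 3.2
```

Emit:
play_rows(increments="0.01 0.05 0 0 0 0 -0.15;0.01 0.08 0 0 0 0 -0.15;0.01 0.08 0 0 0 0 -0.15")

```text
time: 3.4
tool_pos: [0.5559, -0.0293, 0.0469]
tool_rot: [0.0, 0.75, 0.661, -0.0]
force: [-2.0, -3.7, 4.6]
opening: 0.0398
gripper_force: 3.5
```

Emit:
play_rows(increments="0.01 0.05 0 0 0 0 -0.15;0.01 0.08 0 0 0 0 -0.15;0.01 0.08 0 0 0 0 -0.15")

```text
time: 3.65
tool_pos: [0.5562, -0.0268, 0.0469]
tool_rot: [0.0, 0.75, 0.661, -0.0]
force: [-1.7, -3.2, 3.5]
opening: 0.04
gripper_force: 3.4
```

Emit:
play_rows(increments="0.01 0.05 0 0 0 0 -0.15;0.01 0.08 0 0 0 0 -0.15;0.01 0.08 0 0 0 0 -0.15")

```text
time: 3.9
tool_pos: [0.5565, -0.0243, 0.0469]
tool_rot: [-0.0, 0.75, 0.661, 0.0]
force: [-1.6, -4.0, 4.2]
opening: 0.0399
gripper_force: 3.4
```

Emit:
play_rows(increments="0.01 0.04 0 0 0 0 -0.15;0.01 0.07 0 0 0 0 -0.15;0.01 0.07 0 0 0 0 -0.15")

```text
time: 4.15
tool_pos: [0.5568, -0.0222, 0.0469]
tool_rot: [-0.0, 0.75, 0.661, -0.0]
force: [-2.4, -3.7, 4.3]
opening: 0.0399
gripper_force: 3.5
```

```bash
python3 - <<'E'
from h import *
im=get_image("side")[:,:,::-1];im2=get_image("scene")[:,:,::-1];s=get_state();print(s["force"],s["tool_pos"])
cv2.imwrite("pics/s2.png",np.hstack([cv2.resize(im[170:280,200:300],(400,440),interpolation=2),cv2.resize(im2[170:240,240:340],(400,440),interpolation=2)]))
E
```

```text
[-1.94688529 -4.96122273  4.04066173] [ 0.55678143 -0.02234129  0.04689463]
```

View pics/s2.png

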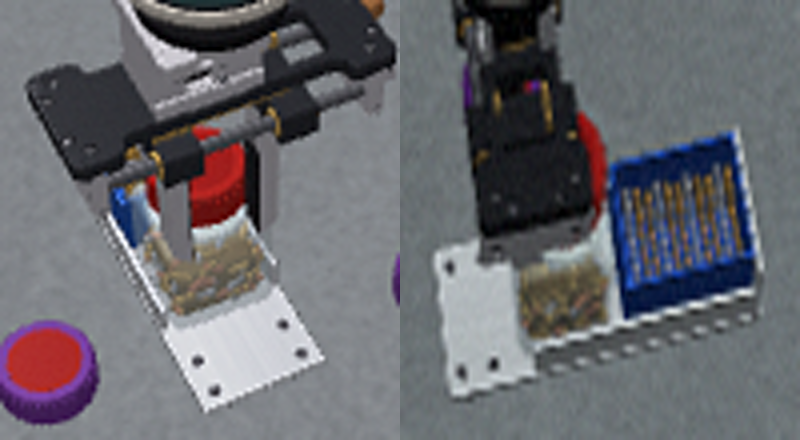

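The picture (side left, scene right) shows the jar nearly at the bin's face, with a gap of a few millimetres at about (612,310) in the crop. I'll push on gently until the force rises.

Emit:
play_rows(increments="0.01 0.04 0 0 0 0 -0.15;0.01 0.07 0 0 0 0 -0.15;0.01 0.07 0 0 0 0 -0.15")

```text
time: 4.5
tool_pos: [0.5571, -0.0202, 0.0469]
tool_rot: [-0.0, 0.75, 0.661, -0.0]
force: [-2.1, -3.9, 4.1]
opening: 0.0399
gripper_force: 3.6
```

Emit:
play_rows(increments="0.01 0.04 0 0 0 0 -0.15;0.01 0.07 0 0 0 0 -0.15;0.01 0.07 0 0 0 0 -0.15")

```text
time: 4.75
tool_pos: [0.5573, -0.0181, 0.0469]
tool_rot: [-0.0, 0.75, 0.661, -0.0]
force: [-2.4, -4.1, 4.0]
opening: 0.0402
gripper_force: 3.6
```

Emit:
play_rows(increments="0.01 0.04 0 0 0 0 -0.15;0.01 0.07 0 0 0 0 -0.15;0.01 0.07 0 0 0 0 -0.15")

```text
time: 5.0
tool_pos: [0.5576, -0.016, 0.0469]
tool_rot: [-0.0, 0.75, 0.661, -0.0]
force: [-2.2, -4.9, 4.0]
opening: 0.04
gripper_force: 3.7
```

```bash
python3 - <<'E'
from h import *
im2=get_image("scene");s=get_state();print(s["force"],s["tool_pos"])
a=cv2.imread("pics/scene0.png")[:,:,::-1].copy()
for i in(a,im2):
    b=blue(i);b[:,:290]=0;b[:,345:]=0;b[:180]=0;b[230:]=0;print(cv2.minAreaRect(np.argwhere(b).astype(np.float32)),[round(x.mean(),2) for x in np.where(b)])
cv2.imwrite("pics/s3.png",cv2.resize(im2[185:240,270:340,::-1],None,fx=8,fy=8,interpolation=2))
E
```

```text
[-2.50142586 -4.27715589  4.25219191] [ 0.55760314 -0.01596663  0.04689451]
((205.13514709472656, 309.689208984375), (24.824243545532227, 34.52378463745117), 9.462323188781738) [np.float64(206.11), np.float64(308.84)]
((205.0675811767578, 310.0946350097656), (24.824243545532227, 33.70178985595703), 9.462323188781738) [np.float64(206.21), np.float64(309.94)]
```

View pics/s3.png

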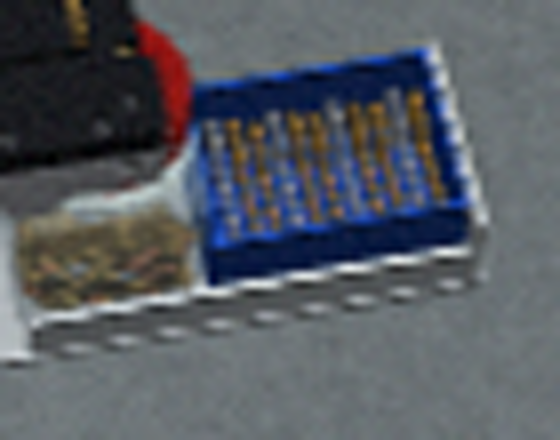

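The jar now looks flush or within a millimetre or two, at about (200,260) in the crop. The force hasn't risen yet, so I'll keep creeping.

Emit:
play_rows(increments="0.01 0.04 0 0 0 0 -0.15;0.01 0.07 0 0 0 0 -0.15;0.01 0.07 0 0 0 0 -0.15")

```text
time: 5.3
tool_pos: [0.5581, -0.0148, 0.0471]
tool_rot: [0.0, 0.75, 0.661, -0.0]
force: [-3.7, -8.7, 8.8]
opening: 0.0397
gripper_force: 6.6
```

Emit:
play_rows(increments="0.01 0.04 0 0 0 0 -0.15;0.01 0.07 0 0 0 0 -0.15;0.01 0.07 0 0 0 0 -0.15")

```text
time: 5.55
tool_pos: [0.5587, -0.0141, 0.0474]
tool_rot: [0.001, 0.751, 0.661, -0.001]
force: [-3.2, -16.6, 11.0]
opening: 0.0397
gripper_force: 10.4
```

Emit:
play_rows(increments="0.01 0.03 0 0 0 0 -0.15;0.01 0.03 0 0 0 0 -0.15;0 -0.2 0 0 0 0 -0.15;-0.1 -1 0 0 0 0 -0.15;-0.26 -2 0 0 0 0 -0.15;-0.26 -2 1.4 0 0 0 0.5;-0.26 -2 2.8 0 0 0 1;-0.26 -2 4.2 0 0 0 1;-0.26 -2 4.2 0 0 0 1;-0.26 -2 4.2 0 0 0 1;-0.26 -2 4.2 0 0 0 1")

```text
time: 6.47
tool_pos: [0.5504, -0.0714, 0.1726]
tool_rot: [-0.0, 0.75, 0.661, 0.0]
force: [-0.1, 0.7, 0.3]
opening: 0.0766
gripper_force: 0.0
```

```bash
python3 - <<'E'
from h import *
s=get_state();im=get_image("wrist");print(s["tool_pos"],s["tool_rot"],s["joint_pos"],s["opening"],s["force"])
cv2.imwrite("pics/w2.png",im[:,:,::-1])
for c in cv2.findContours(red(im),0,1)[0]:
    if cv2.contourArea(c)>200: print(cv2.minEnclosingCircle(c),ray("wrist",cv2.minEnclosingCircle(c)[0],.112,s))
E
```

```text
[ 0.55037694 -0.07139923  0.17256049] [-1.41851555e-04  7.50035849e-01  6.61397150e-01  1.23797573e-04] [ 0.43725832  0.32350681 -0.44394406  1.77882204  0.15552425  1.07387351
 -0.186418  ] 0.07656561478692432 [-0.05872636  0.67397567  0.31764912]
((389.8451232910156, 178.6327362060547), 18.80886459350586) [ 0.648683  -0.0567222  0.112    ]
((177.20909118652344, 138.20909118652344), 19.707416534423828) [ 0.47520293 -0.00061969  0.112     ]
((279.0, 108.67857360839844), 36.35887145996094) [0.5616349  0.01208391 0.112     ]
```

View pics/w2.png

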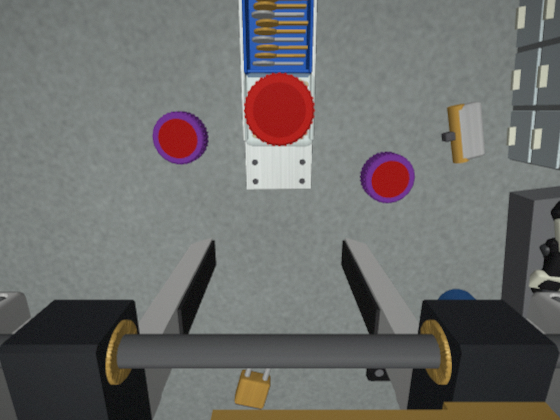

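The jar stands against the bin, and the cap is at (279,109) in the wrist view, centred at about (0.5616, 0.0121). I'll move over it, turned back by 48°, and check before going down.

Emit:
play_rows(increments="0.2 1.4 0 0 0 -1.2 1;0.37 2.8 0 0 0 -2.4 1;0.37 2.8 0 0 0 -3.6 1;0.37 2.8 0 0 0 -4.8 1;0.37 2.8 0 0 0 -6 1;0.37 2.8 0 0 0 -7 1;0.37 2.8 0 0 0 -8 1;0.37 2.8 0 0 0 -8 1;0.37 2.8 0 0 0 -8 1;0.37 2.8 -1 0 0 -8 1;0.37 2.8 -2 0 0 -8 1;0.37 2.8 -2.6 0 0 -8 1;0.37 2.8 -2.95 0 0 -8 1;0.37 2.8 -2.95 0 0 -8 1;0.37 2.8 -2.95 0 0 -8 1")

```text
time: 7.77
tool_pos: [0.5617, 0.0123, 0.0846]
tool_rot: [-0.0, 0.954, 0.3, -0.0]
force: [-0.3, 1.1, 0.2]
opening: 0.0941
gripper_force: 0.0
```

Emit:
play_rows(increments="0 0 0 0 0 0 -1;0 0 0 0 0 0 -1;0 0 0 0 0 0 -1;0 0 0 0 0 0 -1;0 0 0 0 0 0 -1;0 0 0 0 0 0 -1;0 0 0 0 0 0 -1", grip_force=45)

```text
time: 8.35
tool_pos: [0.5616, 0.0122, 0.0845]
tool_rot: [0.0, 0.954, 0.299, 0.0]
force: [-0.4, -0.8, 0.4]
opening: 0.0506
gripper_force: 0.0
```

Emit:
play_rows(increments="0 0 0 0 0 0 -1;0 0 0 0 0 0 -1")

```text
time: 8.52
tool_pos: [0.5616, 0.0122, 0.0844]
tool_rot: [-0.0, 0.954, 0.299, -0.0]
force: [0.2, -0.2, 0.2]
opening: 0.0376
gripper_force: 0.0
```

```bash
python3 - <<'E'
from h import *
s=get_state();print(s["opening"],s["gripper_force"],s["force"])
a=get_image("wrist")[:,:,::-1][100:400,130:430];b=get_image("side")[:,:,::-1][150:270,190:310]
cv2.imwrite("pics/g.png",np.hstack([cv2.resize(a,(400,400)),cv2.resize(b,(400,400),interpolation=2)]))
E
```

```text
0.03760875770042519 0.0 [ 0.16355081 -0.16179414  0.22741756]
```

View pics/g.png

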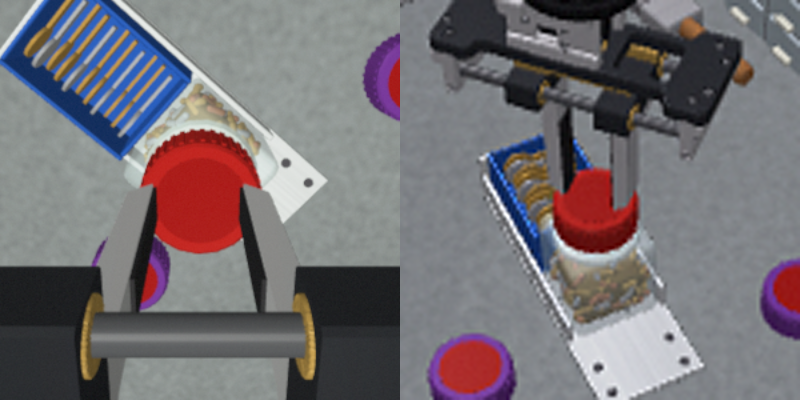

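```bash
python3 - <<'E'
from h import *
for z in(.075,.085,.095,.105,.115,.125): print(z,"front tip",ray("side",(257.5,211.5),z)[:2].round(4),"back tip",ray("side",(239.5,210),z)[:2].round(4))
s=get_state();print("cap top in wrist?",[ray("wrist",(130+200*.75,100+190*.75),z,s)[:2].round(4) for z in(.08,.112,.14)])
im=cv2.imread("pics/g.png")
E
```

```text
0.075 front tip [0.5901 0.0178] back tip [0.5573 0.0453]
0.085 front tip [0.5857 0.0107] back tip [0.5534 0.0378]
0.095 front tip [0.5813 0.0037] back tip [0.5495 0.0304]
0.105 front tip [ 0.577  -0.0034] back tip [0.5455 0.0229]
0.115 front tip [ 0.5726 -0.0105] back tip [0.5416 0.0154]
0.125 front tip [ 0.5682 -0.0176] back tip [0.5377 0.008 ]
cap top in wrist? [array([0.5552, 0.0065]), array([0.5663, 0.0144]), array([0.5761, 0.0214])]
```

The fingers closed over the cap, not around it. Both views put the finger ends about 30 mm above the reported TCP (side rays give z ≈ 0.112, just above the cap). I'll reopen and go about 27 mm lower.

Emit:
play_rows(increments="0 0 0 0 0 0 1;0 0 0.2 0 0 0 1;0 0 0.2 0 0 0 1;0 0 0.2 0 0 0 1;0 0 0.2 0 0 0 1;0 0 0.2 0 0 0 1;0 0 0.2 0 0 0 1;0 0 0.2 0 0 0 1;0 0 0.2 0 0 0 1;0 0 0 0 0 0 1;0 0 -0.3 0 0 0 1;0 0 -0.6 0 0 0 1;0 0 -0.6 0 0 0 1")

```text
time: 9.7
tool_pos: [0.5603, 0.0121, 0.0641]
tool_rot: [-0.0, 0.954, 0.299, -0.001]
force: [-1.0, -0.3, -1.0]
opening: 0.0943
gripper_force: 0.0
```

```bash
python3 - <<'E'
from h import *
s=get_state();print(s["opening"],s["tool_pos"],s["force"])
a=get_image("wrist")[:,:,::-1][100:400,130:430];b=get_image("side")[:,:,::-1][150:270,190:310]
cv2.imwrite("pics/g2.png",np.hstack([cv2.resize(a,(400,400)),cv2.resize(b,(400,400),interpolation=2)]))
E
```

```text
0.09426035147759027 [0.56028939 0.01212142 0.06407821] [-0.98013156 -0.2928018  -1.03562728]
```

View pics/g2.png

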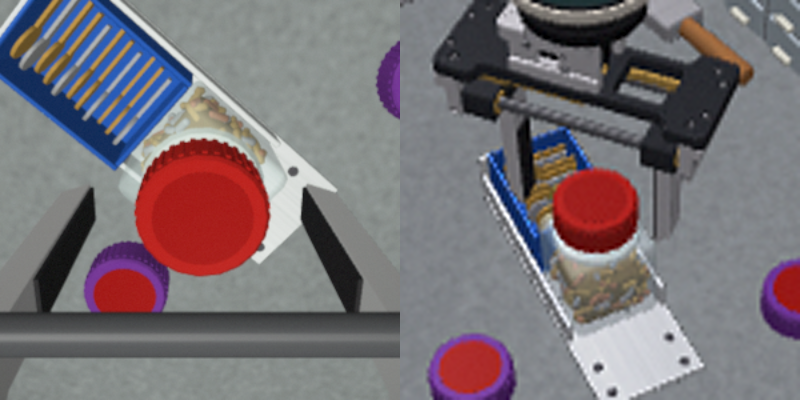

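The fingers now straddle the cap in both views, with the cap centre at about (202,207) in the wrist half. I'll check its centre, then lower 9 mm and close.

```bash
python3 - <<'E'
from h import *
s=get_state();im=get_image("wrist")
c=max(cv2.findContours(red(im),0,1)[0],key=cv2.contourArea);p=cv2.minEnclosingCircle(c);print(p,ray("wrist",p[0],.112,s),ray("wrist",p[0],.1,s),s["tool_pos"])
E
```

```text
((280.4298400878906, 255.23641967773438), 51.26057052612305) [0.56633943 0.01455425 0.112     ] [0.56170228 0.0112479  0.1       ] [0.56115584 0.01230621 0.06572701]
```

Emit:
play_rows(increments="0.03 0 -0.2 0 0 0 1;0.03 0 -0.3 0 0 0 1;0.03 0 -0.3 0 0 0 1")

```text
time: 10.1
tool_pos: [0.5622, 0.0122, 0.0567]
tool_rot: [-0.0, 0.954, 0.299, -0.0]
force: [1.4, 0.5, 0.7]
opening: 0.0939
gripper_force: 0.0
```

Emit:
play_rows(increments="0 0 0 0 0 0 -1;0 0 0 0 0 0 -1;0 0 0 0 0 0 -1;0 0 0 0 0 0 -1;0 0 0 0 0 0 -1;0 0 0 0 0 0 -1;0 0 0 0 0 0 -1;0 0 0 0 0 0 -1;0 0 0 0 0 0 -1")

```text
time: 10.85
tool_pos: [0.5626, 0.0121, 0.0575]
tool_rot: [0.0, 0.954, 0.299, 0.0]
force: [1.1, -2.2, 1.5]
opening: 0.0577
gripper_force: 45.0
```

Emit:
play_rows(increments="0 0 0 0 0 0.5 -1;0 0 0 0 0 1 -1;0 0 0 0 0 1.5 -1;0 0 0 0 0 2 -1;0 0 0 0 0 2 -1;0 0 0 0 0 2 -1")

```text
time: 11.35
tool_pos: [0.5624, 0.0124, 0.0574]
tool_rot: [-0.0, 0.918, 0.396, -0.0]
force: [-0.6, 1.6, -0.3]
opening: 0.0572
gripper_force: 45.0
```

```bash
python3 -c "
from h import *
s=get_state();print(s['tool_pos'],s['tool_rot'],s['force'],s['ft_torque'],s['opening'])"
```

```text
[0.56241147 0.01235476 0.05735888] [-1.68326158e-04  9.18071361e-01  3.96415118e-01 -3.66432712e-05] [-0.63932588  1.57334064 -0.28364476] [ 4.06444377e-02  8.83689125e-05 -1.49586309e-03] 0.05724291245965034
```

Emit:
play_rows(increments="0 0 0 0 0 0.5 -1;0 0 0 0 0 1 -1;0 0 0.01 0 0 1.5 -1;0 0 0.02 0 0 2 -1;0 0 0.03 0 0 2.5 -1;0 0 0.04 0 0 3 -1")

```text
time: 11.85
tool_pos: [0.5618, 0.0125, 0.0582]
tool_rot: [-0.0, 0.844, 0.536, -0.001]
force: [-1.6, 1.0, -3.1]
opening: 0.0574
gripper_force: 45.0
```

```bash
python3 -c "
from h import *
s=get_state();print(s['tool_pos'],s['tool_rot'],s['force'],s['ft_torque'],s['opening'])
cv2.imwrite('pics/t30.png',get_image('wrist')[:,:,::-1])"
```

```text
[0.56184944 0.01246423 0.05821132] [-4.35031383e-04  8.44178711e-01  5.36061418e-01 -5.20849745e-04] [-1.55180653  1.04432789 -3.06196073] [ 0.18600344  0.08834148 -0.10775437] 0.05740599986709106
```

Emit:
play_rows(increments="0 0 -0.02 0 0 0.5 -1;0 0 -0.02 0 0 1 -1;0 0 -0.01 0 0 1.5 -1;0 0 0 0 0 2 -1;0 0 0.01 0 0 2.5 -1;0 0 0.02 0 0 3 -1")

```text
time: 12.4
tool_pos: [0.5622, 0.0122, 0.0591]
tool_rot: [-0.0, 0.75, 0.661, -0.0]
force: [-0.2, 0.3, -0.1]
opening: 0.0577
gripper_force: 45.0
```

```bash
python3 -c "
from h import *
s=get_state();print(s['tool_pos'],s['tool_rot'],s['force'],s['ft_torque'],s['opening'])"
```

```text
[0.56224164 0.01221535 0.05909926] [-1.31814694e-04  7.50260576e-01  6.61142177e-01 -2.69922826e-04] [-0.16443119  0.2550392  -0.05640094] [ 0.03540928  0.29908268 -0.04083859] 0.05772867551499571
```

Emit:
play_rows(increments="0 0 0.01 0 0 0.5 -1;0 0 0.02 0 0 1 -1;0 0 0.03 0 0 1.5 -1;0 0 0.04 0 0 2 -1;0 0 0.05 0 0 2.5 -1;0 0 0.06 0 0 3 -1")

```text
time: 12.9
tool_pos: [0.5622, 0.0123, 0.0608]
tool_rot: [-0.0, 0.638, 0.77, -0.0]
force: [-1.5, 0.8, -1.7]
opening: 0.0577
gripper_force: 45.0
```

```bash
python3 -c "
from h import *
s=get_state();print(s['tool_pos'],s['tool_rot'],s['force'],s['ft_torque'],s['opening'])"
```

```text
[0.56217821 0.01226626 0.06084628] [-2.33879529e-04  6.37591093e-01  7.70374885e-01 -2.81383007e-04] [-1.52249269  0.77641342 -1.71425903] [ 0.02494261  0.25755649 -0.03035649] 0.05770843233030099
```

Emit:
play_rows(increments="0 0 0 0 0 0.5 -1;0 0 0.01 0 0 1 -1;0 0 0.02 0 0 1.5 -1;0 0 0.03 0 0 2 -1;0 0 0.04 0 0 2.5 -1;0 0 0.05 0 0 3 -1")

```text
time: 13.4
tool_pos: [0.5622, 0.0122, 0.0624]
tool_rot: [-0.0, 0.509, 0.861, -0.0]
force: [-0.8, 0.6, -0.7]
opening: 0.0574
gripper_force: 45.0
```

Emit:
play_rows(increments="0 0 0 0 0 0.5 -1;0 0 0.01 0 0 1 -1;0 0 0.02 0 0 1.5 -1;0 0 0.03 0 0 2 -1;0 0 0.04 0 0 2.5 -1;0 0 0.05 0 0 3 -1;0 0 0.05 0 0 3.3 -1;0 0 0.05 0 0 3.5 -1;0 0 0.05 0 0 3.5 -1")

```text
time: 14.15
tool_pos: [0.5623, 0.0121, 0.0638]
tool_rot: [-0.0, 0.344, 0.939, -0.0]
force: [-2.1, -1.3, -0.7]
opening: 0.0577
gripper_force: 45.0
```

```bash
python3 -c "
from h import *
s=get_state();print(s['tool_pos'],s['tool_rot'],s['force'],s['ft_torque'],s['opening'])"
```

```text
[0.56229644 0.01207986 0.06384508] [-1.90205394e-04  3.44179239e-01  9.38903922e-01 -2.01156562e-04] [-2.10186814 -1.30098886 -0.71963972] [-0.17009865  0.1872161   0.00239236] 0.057681095368900606
```

Emit:
play_rows(increments="0 0 0.05 0 0 0 -1;0 0 0.1 0 0 0 -1;0 0 0.1 0 0 0 -1")

```text
time: 14.4
tool_pos: [0.5626, 0.0122, 0.0674]
tool_rot: [0.0, 0.344, 0.939, -0.0]
force: [-1.4, -1.3, 0.1]
opening: 0.0572
gripper_force: 45.0
```

```bash
python3 -c "
from h import *
s=get_state();print(s['tool_pos'],s['force'],s['ft_torque'],s['opening'])"
```

```text
[0.5626354  0.01222208 0.06737632] [-1.37763635 -1.32769175  0.10917302] [-0.21747918  0.31987565 -0.01535352] 0.057216379240624
```

Emit:
play_rows(increments="0 0 0.15 0 0 0 -1;0 0 0.3 0 0 0 -1;0 0 0.45 0 0 0 -1;0 0 0.6 0 0 0 -1;0 0 0.75 0 0 0 -1;0 0 0.9 0 0 0 -1;0 0 1 0 0 0 -1;0 0 1 0 0 0 -1;0 0 1 0 0 0 -1;0 0 1 0 0 0 -1;0 0 1 0 0 0 -1;0 0 1 0 0 0 -1")

```text
time: 15.4
tool_pos: [0.5624, 0.0123, 0.0968]
tool_rot: [-0.0, 0.344, 0.939, -0.0]
force: [0.3, 0.4, -1.8]
opening: 0.0577
gripper_force: 45.0
```

```bash
python3 -c "
from h import *
s=get_state();print(s['tool_pos'],s['force'],s['opening'])
a=get_image('scene')[:,:,::-1][150:250,230:350];b=get_image('side')[:,:,::-1][150:270,190:310]
cv2.imwrite('pics/end.png',np.hstack([cv2.resize(a,(400,400),interpolation=2),cv2.resize(b,(400,400),interpolation=2)]))"
```

```text
[0.5623903  0.01227295 0.09683085] [ 0.32186978  0.44659209 -1.83466395] 0.057670810124286445
```

View pics/end.png

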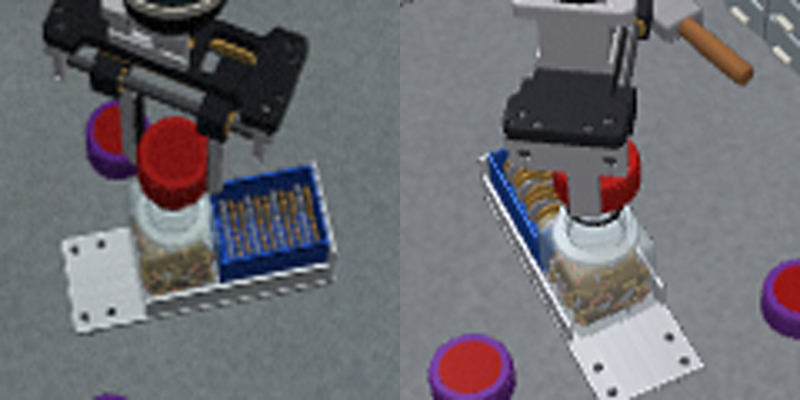

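The last picture shows the cap held clear above the open neck with the black seal visible, and the jar still against the bin.

```bash
python3 -c "
from rig import *
print(hand_in())"
```

```text
the job is handed in; nothing more can be done
None
```

I handed the job in with the jar home against the bin and the cap turned about 105° anticlockwise and lifted off. The gripper holds it about 2 cm above the mouth; the hand-in returned no verdict.

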